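Count three ferrules through the gate of a sorting tray

TASK

Count the three loose brass ferrules off the sorting tray: with the fingertips, sweep them along the tray floor one at a time through the narrow gap in the tray's rim, so that each drops into the metal catch slot behind it before the next follows. Do not pick any of them up. Leave the turned wooden tamper standing where it is on the tray, and do not disturb the other things on the bench.

Things in the scene. Friction and masses are not known exactly. Their poses are not given: they have to be found in the camera images.
- tray: Wooden sorting tray, fixed. Origin on the bench under the middle of its white floor, z up, yaw as it lies. Floor: 240 mm along tray x, 220 mm along tray y, 60 mm above the bench, inside a rim 8 mm thick and 14 mm high. The three ferrules and the tamper start in a row at tray x -94 to 94, y -65 to -35 mm, 52 mm or more between centres; the floor from there to the gate is bare.
- gate (a point): Middle of the one gap (the gate) in the tray's rim, on the +y side: 34 mm wide with rounded ends, at tray x = 0, y = +110 mm, floor height. Sweep through it along tray +y. The floor ends here, flush with the rim's inner face, and the catch slot opens directly beyond: a ferrule drops as soon as its centre is past this edge, so the fingers need not enter the gap.
- slot (a point): Middle of the bottom of the catch slot, an open-topped grey sheet-metal box on the tray's +y side: 120 mm along tray x, 48 mm along tray y (+110 to +158), its bottom 57 mm below the tray floor, its outer wall rising 26 mm above the tray floor. The rim beside the gate overhangs its first 8 mm.
- ferrule1_mid (a point): Brass ferrule: a plain ring 24 mm outside diameter, 12 mm high, 2.5 mm wall (19 mm bore), about 17 g, lying flat on the tray floor with its axis upright. One of three alike. The point is its centre, 6 mm above its underside.
- ferrule2_mid (a point): Brass ferrule: a plain ring 24 mm outside diameter, 12 mm high, 2.5 mm wall (19 mm bore), about 17 g, lying flat on the tray floor with its axis upright. One of three alike. The point is its centre, 6 mm above its underside.
- ferrule3_mid (a point): Brass ferrule: a plain ring 24 mm outside diameter, 12 mm high, 2.5 mm wall (19 mm bore), about 17 g, lying flat on the tray floor with its axis upright. One of three alike. The point is its centre, 6 mm above its underside.
- tamper_mid (a point): Turned dark-wood tamper standing on the tray floor in the same row as the ferrules: 49 mm tall, round foot 26 mm in diameter, waist 13 mm, knob 19 mm; about 30 g. The point is on its axis half-way up, 24.5 mm above the tray floor. To be left standing where it is.
- tealight: Tea-light candle in an aluminium cup, 38 mm diameter, 16 mm tall, on the bench; origin at the centre of its underside. To be left alone.
- bottle: White plastic bottle with a cap, 70 mm diameter, 190 mm tall, on the bench to the left; origin at the centre of its underside. To be left alone.
- jar: Glass jar with a steel lid, 84 mm diameter, 150 mm tall, on the bench to the left; origin at the centre of its underside. To be left alone.
There are look-alikes about, which are no part of the job. Of the things that look like the part that bears tamper_mid, the smaller one is meant.

How it is judged:
On the way, in this order (a step that is already met when the one before it is completed fails the run):
1. a first ferrule lies in the catch slot, the other two not yet (((z of ferrule1_mid in the frame of tray below 0.052 m and y of ferrule1_mid in the frame of tray between 0.108 and 0.16 m and x of ferrule1_mid in the frame of tray between -0.062 and 0.062 m) or (z of ferrule2_mid in the frame of tray below 0.052 m and y of ferrule2_mid in the frame of tray between 0.108 and 0.16 m and x of ferrule2_mid in the frame of tray between -0.062 and 0.062 m) or (z of ferrule3_mid in the frame of tray below 0.052 m and y of ferrule3_mid in the frame of tray between 0.108 and 0.16 m and x of ferrule3_mid in the frame of tray between -0.062 and 0.062 m))), for 0.2 s.
2. a second ferrule lies in the slot, the third not yet ((((z of ferrule1_mid in the frame of tray below 0.052 m and y of ferrule1_mid in the frame of tray between 0.108 and 0.16 m and x of ferrule1_mid in the frame of tray between -0.062 and 0.062 m) and (z of ferrule2_mid in the frame of tray below 0.052 m and y of ferrule2_mid in the frame of tray between 0.108 and 0.16 m and x of ferrule2_mid in the frame of tray between -0.062 and 0.062 m)) or ((z of ferrule1_mid in the frame of tray below 0.052 m and y of ferrule1_mid in the frame of tray between 0.108 and 0.16 m and x of ferrule1_mid in the frame of tray between -0.062 and 0.062 m) and (z of ferrule3_mid in the frame of tray below 0.052 m and y of ferrule3_mid in the frame of tray between 0.108 and 0.16 m and x of ferrule3_mid in the frame of tray between -0.062 and 0.062 m)) or ((z of ferrule2_mid in the frame of tray below 0.052 m and y of ferrule2_mid in the frame of tray between 0.108 and 0.16 m and x of ferrule2_mid in the frame of tray between -0.062 and 0.062 m) and (z of ferrule3_mid in the frame of tray below 0.052 m and y of ferrule3_mid in the frame of tray between 0.108 and 0.16 m and x of ferrule3_mid in the frame of tray between -0.062 and 0.062 m)))), for 0.2 s.
3. all three ferrules lie in the slot (z of each of ferrule1_mid, ferrule2_mid, ferrule3_mid in the frame of tray below 0.052 m and y of ferrule1_mid in the frame of tray between 0.108 and 0.16 m and x of ferrule1_mid in the frame of tray between -0.062 and 0.062 m and y of ferrule2_mid in the frame of tray between 0.108 and 0.16 m and x of ferrule2_mid in the frame of tray between -0.062 and 0.062 m and y of ferrule3_mid in the frame of tray between 0.108 and 0.16 m and x of ferrule3_mid in the frame of tray between -0.062 and 0.062 m), for 0.2 s.
At the end, for the whole second after the job is handed in: All three ferrules lie at rest in the catch slot (centres inside its walls, 8 mm or more below the tray floor), having gone in one after another; the tamper stands upright (0.2 rad) within 20 mm of its start; the tea-light, bottle and jar are within 20 mm of theirs (all of step 3 and linear speed of each of ferrule1, ferrule2, ferrule3 below 0.03 m/s and distance of each of tamper_mid, tealight, bottle, jar from where it was at the start of the episode below 0.02 m and angle between tamper_mid's own z axis and vertical below 0.2 rad); the robot touches nothing.
It fails at once if a ferrule is picked up (its centre comes more than 15 mm above the tray floor, where 6 mm is lying flat) (height (world z) of any of ferrule1_mid, ferrule2_mid, ferrule3_mid above 0.075 m).
It fails at once if the tamper is knocked over, shifted by more than 20 mm or picked up (angle between tamper_mid's own z axis and vertical above 0.5 rad or distance of tamper_mid from where it was at the start of the episode above 0.02 m).
It fails at once if the tea-light, bottle or jar is moved by more than 20 mm (distance of any of tealight, bottle, jar from where it was at the start of the episode above 0.02 m).
It also fails if it takes over 64 s, if anything falls off the work surface, if the arm or the gripper's body presses on something with over 40 N, if the wrist force passes 120 N, or if a joint passes its speed limit or range.

ROBOT

A 6-joint arm with a two-finger parallel gripper is mounted at the origin on the work surface. World frame = base frame: x ahead of the robot, y to its left, z up, the work surface at z = 0. Lengths are in m, angles in rad, forces in N, time in s.
With the tool pointing down it reaches from about 0.375 to 0.9 m from the base axis. Payload 3.1 kg.
Tool frame: the origin (TCP) lies on the centre line of the jaws, within the pads' length; the fingertips stand 22 mm ahead of it and the grasp point (between the pads) lies 3 mm ahead of it; z points along the fingers, x is the direction in which the jaws open and shut, and the axes are right-handed (so a half turn about z gives the same grasp; the last joint's range is limited). The gripper opens to 87 mm and grips with 3 to 60 N. Pads are 19 mm wide; open, the fingers measure 117 mm over their backs; the gripper's body (75 mm by 190 mm) begins 51 mm behind the grasp point.
Start: joints at [1.125, 0.527, 1.433, -0, 1.181, -0.178], TCP at [0.165, 0.603, 0.21] pointing down, gripper open.
Joint ranges: [-3.08, 3.08], [-0.75, 2.2], [0.22, 2.44], [-1.43, 4.57], [0, 2.65], [-2.85, 2.85]. Speed limits (rad/s): [2.79, 2.79, 3.14, 3.14, 3.14, 3.14].

INTERFACE

Orientations are given as a unit quaternion [x, y, z, w].
In Python, from rig import robot, camera, order gives the robot as it stands.
- The arm moves only by the shell command python3 -m pendant 'ROWS' [OPENING] [FORCE]. ROWS is JSON, a list of rows, each a list of 2 entries, a list of its own where there are three numbers: the shift along the tool's x, y, z in mm, then the turn about the tool's z in degrees. A call has 1 to 8 rows; each row shifts and turns the commanded pose from where the row before left it, along the tool's axes as they then stand; what a row does not reach is not made up. A row lasts 1/8 s, in which the tool goes at most 62.5 mm and 10.7 degrees, less where a joint would pass 70% of its speed; a pose out of reach is approached as far as the arm can. A call with a gripper value outside its range is refused whole. OPENING is the finger opening in mm, from 0 to 87, set as the call begins (- or left out, the last holds). The fingers move at their own pace and stop on an object; FORCE is the grip in N (left out, the last holds). Time passes only in rows, so rows that do not move let the fingers close. It gives the time, the measured TCP pose, the force and the opening at its end, in the units of the state.
- robot.get_obs(): the state, without advancing time (a new reading comes with each control period).
- camera(name): name is "scene" or "side" or "wrist"; returns a dict with "pixels" (420x560x3 uint8, blue, green, red), "mtx" (3x3 intrinsics, pixels), "R" (3x3) and "t" (3): a world point X has camera coordinates R X + t. Camera axes: x right, y down, z forward; pixel columns grow to the right and rows downward; lengths in m; the calibration is good to about 2 mm. A picture is of the moment at which its call begins. There is no depth.
- order.hand_in(): hands the job in, once; it reports no verdict.
The state is a dict: "time": time; "q": joint angles; "joint_velocities": joint speeds; "joint_torque": joint torques, N m; "position": TCP position; "tool_rot": TCP orientation; "ft_force": force on the tool from outside, world axes, zero at the start; "moment": the same for the moment, N m; "grip_width": finger opening in m.
Only numpy, scipy, OpenCV 4.12 (cv2) and the standard library are available. Lean on these libraries where they do the work, as an engineer would, in place of code of your own. Each camera call takes 0.05 s, during which the arm holds its last target. There are 200 camera calls.

## Working session

There is one attempt and no reset: what is moved stays moved. The work goes in short steps, Python scripts to look and compute and a shell command to move; the robot and the scene stay as the last step left them, time stands still between calls to the robot, and variables do not carry over. Pictures are saved under pics/ and viewed, about 8 in all and at most 12, crops included, and the job is handed in when it is done.

```bash
ls; mkdir -p pics; python3 - <<'E'
from rig import robot,camera
import cv2,json,numpy as np
for n in ["scene","side","wrist"]:
    c=camera(n); cv2.imwrite(f"pics/{n}0.png",c["pixels"]); print(n,np.round(c["mtx"],1).tolist(),np.round(c["R"],3).tolist(),np.round(c["t"],3).tolist())
print(robot.get_obs())
E
```

```text
pics
scene [[410.8, 0.0, 275.3], [0.0, 410.8, 215.5], [0.0, 0.0, 1.0]] [[-0.643, 0.766, 0.025], [0.428, 0.386, -0.817], [-0.636, -0.514, -0.576]] [0.389, -0.184, 1.644]
side [[441.5, 0.0, 275.4], [0.0, 441.5, 207.0], [0.0, 0.0, 1.0]] [[0.961, -0.277, 0.006], [-0.178, -0.635, -0.752], [0.211, 0.722, -0.659]] [-0.587, 0.145, 0.964]
wrist [[370.6, 0.0, 286.9], [0.0, 370.6, 214.0], [0.0, 0.0, 1.0]] [[0.265, 0.964, -0.003], [0.922, -0.253, 0.293], [0.282, -0.08, -0.956]] [-0.624, -0.035, 0.392]
{'time': 0.15, 'q': array([ 1.12451962e+00,  5.28263504e-01,  1.43362405e+00,  1.24340103e-05,
        1.18138545e+00, -1.78484685e-01]), 'joint_velocities': array([ 0.00071713, -0.00457378, -0.00361098, -0.00145947, -0.00103047,
        0.00108511]), 'joint_torque': array([ 9.04793815e-04, -4.40432239e+01, -1.76842421e+01,  6.33837632e-02,
        5.52344823e-02, -1.09777768e-04]), 'position': array([0.16507822, 0.60219698, 0.20928465]), 'tool_rot': array([ 7.95174971e-01,  6.06379468e-01, -7.50541304e-04,  3.77644115e-04]), 'ft_force': array([-0.16154057, -0.82690411, -0.20638306]), 'moment': array([ 0.01726382, -0.02221176,  0.03252955]), 'grip_width': 0.0872168629236836}
```

View pics/scene0.png

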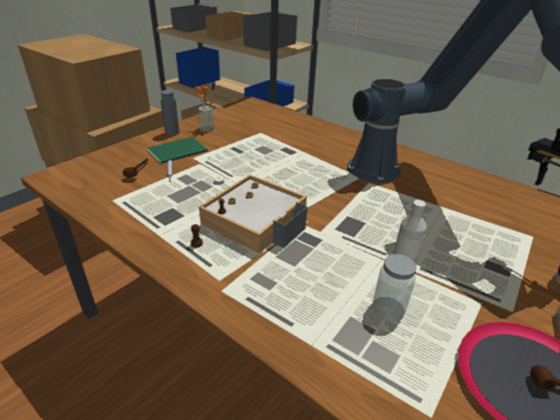

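View pics/side0.png

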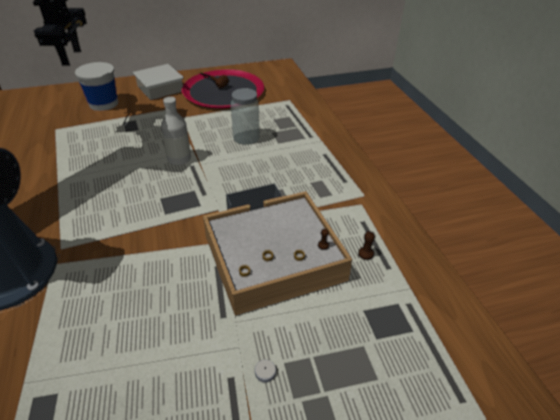

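Side view: the tray is at about (275,250), with ferrules at (245,270), (268,255) and (299,255). Two things look like the tamper: the smaller, on the tray at (324,238), and the larger, on the bench at (367,245). The one on the tray is meant. The tealight is at (265,370), bottle (175,140), jar (245,115). I'll check this in a close crop with first measurements.

```bash
cat > h.py <<'E'
import cv2,numpy as np
from rig import robot,camera
def ray(c,u,v,z):
    d=c["R"].T@np.linalg.inv(c["mtx"])@[u,v,1]; o=-c["R"].T@c["t"]
    return (o+d*(z-o[2])/d[2])
def proj(c,X):
    p=c["mtx"]@(c["R"]@np.asarray(X,float)+c["t"]); return p[:2]/p[2]
E
python3 - <<'E'
from h import *
c=camera("side"); im=c["pixels"]
hsv=cv2.cvtColor(im,cv2.COLOR_BGR2HSV)
x0,y0,x1,y1=195,185,385,305
m=((hsv[...,1]<70)&(hsv[...,2]>90)).astype(np.uint8)
n,l,st,ce=cv2.connectedComponentsWithStats(m,connectivity=4)
k=l[225,260]; print("floor comp",st[k])
f=(l==k).astype(np.uint8); f=cv2.morphologyEx(f,cv2.MORPH_CLOSE,np.ones((5,5)))
cn=max(cv2.findContours(f,0,2)[0],key=cv2.contourArea); h=cv2.convexHull(cn)
ap=cv2.approxPolyDP(h,6,True)[:,0]
print("corners",[(p.tolist(),np.round(ray(c,*p,0.06),4).tolist()) for p in ap])
b=((hsv[...,0]<32)&(hsv[...,1]>80)).astype(np.uint8)
inner=cv2.fillConvexPoly(np.zeros_like(f),h,1)
n,l2,st2,ce2=cv2.connectedComponentsWithStats(b*inner)
for i in range(1,n):
    if st2[i][4]>8: print(st2[i],ce2[i].round(1),np.round(ray(c,*ce2[i],0.066),4))
cr=cv2.resize(im[y0:y1,x0:x1],None,fx=4.2,fy=4.2,interpolation=cv2.INTER_CUBIC)
cv2.imwrite("pics/crop1.png",cr)
E
```

```text
floor comp [ 209  198  136   92 7154]
corners [([304, 198], [0.6827, -0.0, 0.06]), ([344, 258], [0.7002, -0.2074, 0.06]), ([235, 289], [0.4639, -0.2248, 0.06]), ([209, 221], [0.4478, -0.0186, 0.06])]
[319 228  12  21 122] [323.8 239.5] [ 0.6763 -0.1504  0.066 ]
[263 250  10  11  61] [267.5 255.4] [ 0.5467 -0.162   0.066 ]
[294 250  11  10  66] [299.  254.8] [ 0.6105 -0.1783  0.066 ]
[239 265  11  11  68] [244.1 270.3] [ 0.4908 -0.1884  0.066 ]
```

View pics/crop1.png

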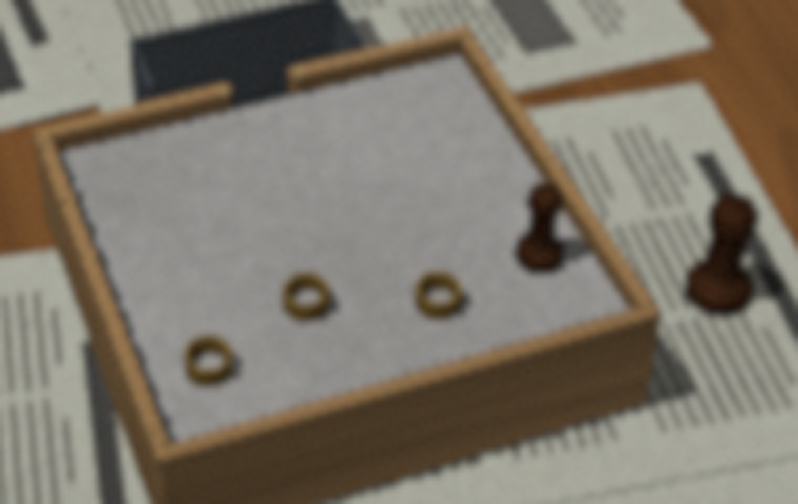

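The crop shows three brass rings at crop (208,360), (306,297) and (438,295). The small tamper stands on the tray at (540,245), with the larger look-alike outside at (720,265). The gate is at crop (260,88). Next I'll rise, cross over the tray at z 0.3, and look again with the wrist camera.

```bash
python3 -m pendant '[[[0,0,-50],0],[[0,0,-45],0],[[-38,40,0],0],[[-38,40,0],0],[[-38,40,0],0],[[-38,40,0],0],[[-38,40,0],0],[[-38,40,0],0]]' 16; python3 -m pendant '[[[-38,40,0],0],[[-38,40,0],0],[[-38,40,0],0],[[-38,40,0],0],[[-38,40,0],0],[[-38,40,0],0],[[-38,40,0],0],[[-38,40,0],0]]'; python3 -m pendant '[[[0,0,0],10],[[0,0,0],10],[[0,0,0],10],[[0,0,0],10],[[0,0,0],10],[[0,0,0],10],[[0,0,0],10],[[0,0,0],0]]'
cat > look.py <<'E'
import sys
from h import *
c=camera("wrist"); np.savez("w.npz",**c); cv2.imwrite("pics/"+sys.argv[1],c["pixels"])
o=robot.get_obs(); print(o["time"],o["position"].round(4),o["tool_rot"].round(4),o["q"].round(2),o["grip_width"])
E
python3 look.py w1.png
```

```text
time: 1.2
position: [0.3371, 0.3177, 0.3051]
tool_rot: [0.795, 0.607, 0.0, 0.0]
ft_force: [1.2, 1.0, 0.9]
grip_width: 0.0185
time: 2.2
position: [0.5652, -0.0602, 0.3049]
tool_rot: [0.795, 0.606, 0.0, -0.0]
ft_force: [1.3, 0.3, 0.3]
grip_width: 0.016
time: 3.2
position: [0.5644, -0.0585, 0.3048]
tool_rot: [0.999, 0.042, -0.0, -0.0]
ft_force: [0.3, -1.0, 0.2]
grip_width: 0.016
3.25 [ 0.5644 -0.0585  0.3049] [ 9.991e-01  4.210e-02 -2.000e-04 -1.000e-04] [-0.3   0.35  1.46 -0.    1.33 -0.38] 0.015904130080643265
```

View pics/w1.png

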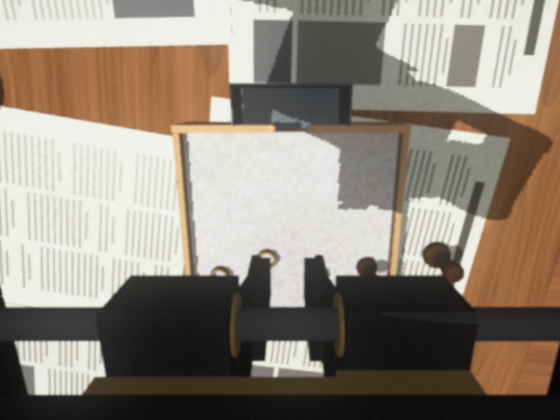

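Wrist view: the gate lies between rim ends (275,128) and (307,128), with the slot behind it. Ring 2 is at (267,257), ring 1 is partly hidden at (220,270), and ring 3 is behind the fingers. I'll measure the tray frame from this view.

```bash
python3 - <<'E'
from h import *
c=dict(np.load("w.npz")); im=c["pixels"]
hsv=cv2.cvtColor(im,cv2.COLOR_BGR2HSV)
wood=((hsv[...,0]<25)&(hsv[...,1]>90)&(hsv[...,2]>70)).astype(np.uint8)
for r in (126,128,130): 
    x=np.where(wood[r,170:415])[0]+170; print(r,x[0],x[-1],[ (int(a),int(b)) for a,b in zip(x[:-1],x[1:]) if b-a>3])
# side rims: inner/outer edges per row
L=[];Rr=[]
for r in range(145,250,5):
    a=np.where(wood[r,165:200])[0]+165; b=np.where(wood[r,385:415])[0]+385
    if len(a): L.append((a.min(),a.max(),r))
    if len(b): Rr.append((b.min(),b.max(),r))
for nm,S in(("L",L),("R",Rr)):
    S=np.array(S,float)
    P=np.array([ray(c,(s[0]+s[1])/2,s[2],0.074) for s in S])
    k=np.polyfit(P[:,1],P[:,0],1); print(nm,"x at y=-.01",np.polyval(k,-.01).round(4),"slope",k[0].round(4), np.std(P[:,0]-np.polyval(k,P[:,1])).round(4))
# far rim, top band centre
F=[]
for u in list(range(195,270,5))+list(range(315,395,5)):
    a=np.where(wood[118:140,u])[0]+118
    if len(a): F.append((u,a.min(),a.max()))
F=np.array(F,float)
for j,n in((1,"outer z.074"),(2,"inner z.074")):
    P=np.array([ray(c,f[0],f[j],.074) for f in F]); k=np.polyfit(P[:,0],P[:,1],1); print(n,np.polyval(k,.565).round(4),k[0].round(4))
cam=-c["R"].T@c["t"]; print("cam",cam.round(3))
for u in((275,128),(307,128)): print(ray(c,*u,.074).round(4))
for u in((267,257),(220,270)): print(ray(c,*u,.066).round(4))
E
```

```text
126 170 409 [(267, 272), (274, 310)]
128 170 409 [(266, 272), (275, 308)]
130 170 408 [(266, 272), (274, 309)]
L x at y=-.01 0.4411 slope -0.0828 0.0003
R x at y=-.01 0.6867 slope -0.0821 0.0003
outer z.074 -0.0006 0.0822
inner z.074 -0.0079 0.0764
cam [0.558 0.023 0.479]
[ 0.5469 -0.0069  0.074 ]
[ 0.5809 -0.004   0.074 ]
[ 0.5482 -0.1603  0.066 ]
[ 0.492  -0.1823  0.066 ]
```

```bash
cat > st.py <<'E'
from h import *
# gate-relative tray coords of the tool, mm
o=robot.get_obs(); p=o["position"]; th=np.radians(4.7); d=(p[:2]-[.5645,-.008])*1000
q=o["tool_rot"]; print("t %.2f tray x %.1f y %.1f z %.1f yaw-tray %.1f F"%(o["time"],d[0]*np.cos(th)+d[1]*np.sin(th),-d[0]*np.sin(th)+d[1]*np.cos(th),p[2]*1000,np.degrees(2*np.arctan2(q[1],q[0]))-4.7),o["ft_force"].round(1))
E
python3 st.py; python3 -m pendant '[[[-9,45,0],0],[[-9,45,0],0],[[-9,45,0],0],[[0,0,50],0],[[0,0,50],0],[[0,0,50],0],[[0,0,45],0],[[0,0,0],0]]'>/dev/null; python3 st.py
cat > look2.py <<'E'
import sys
from h import *
c=camera("side"); s=c["pixels"][185:305,195:385]; w=camera("wrist")["pixels"]
s=cv2.resize(s,(560,354),interpolation=cv2.INTER_CUBIC); 
cv2.imwrite("pics/"+sys.argv[1],s); cv2.imwrite("pics/w_"+sys.argv[1],w)
E
python3 look2.py a1.png
```

```text
t 3.25 tray x -4.2 y -50.3 z 304.9 yaw-tray 0.1 F [-1.5  0.2 -0.4]
t 4.25 tray x -33.7 y -183.6 z 106.7 yaw-tray 0.1 F [-0.5  0.5  0.6]
```

View pics/a1.png

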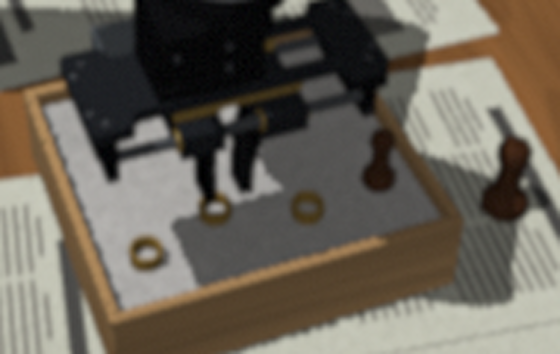

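The fingers are behind ring 2, with the parallax as expected. I'll lower them and sweep.

```bash
python3 -m pendant '[[[0,0,11],0],[[0,0,10.5],0],[[1,-10,0],0],[[1,-10,0],0],[[2.6,-10,0],0],[[2.6,-10,0],0],[[2.6,-10,0],0],[[0,0,0],0]]'>/dev/null; python3 st.py; python3 look2.py a2.png
```

```text
t 5.35 tray x -21.2 y -134.3 z 88.6 yaw-tray 0.0 F [-0.3 -0.5  0.3]
```

View pics/w_a2.png

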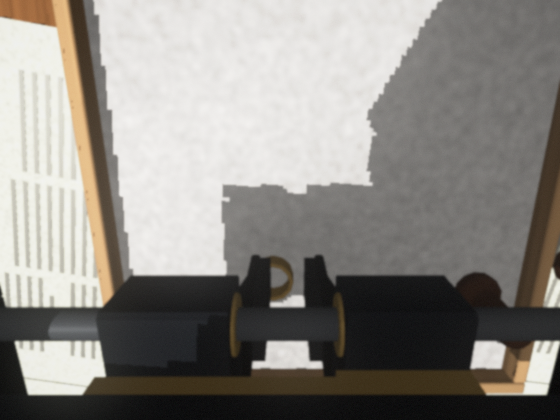

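```bash
cat > ring.py <<'E'
# list brass-coloured blobs on tray, gate-relative tray mm, from side camera; also wrist projection of fingertips
from h import *
import sys
th=np.radians(4.7)
def tr(P): d=(P[:2]-[.5645,-.008])*1000; return np.round([d[0]*np.cos(th)+d[1]*np.sin(th),-d[0]*np.sin(th)+d[1]*np.cos(th)],1)
c=camera("side"); im=c["pixels"]; hsv=cv2.cvtColor(im,cv2.COLOR_BGR2HSV)
w=camera("wrist")
quad=np.array([proj(c,(.5645+x*np.cos(th)-y*np.sin(th),-.008+x*np.sin(th)+y*np.cos(th),.06)) for x,y in((-.114,-.006),(.114,-.006),(.114,-.2),(-.114,-.2))],int)
inner=cv2.fillConvexPoly(np.zeros(im.shape[:2],np.uint8),quad,1)
b=((hsv[...,0]>12)&(hsv[...,0]<35)&(hsv[...,1]>80)).astype(np.uint8)*inner
n,l,st,ce=cv2.connectedComponentsWithStats(b)
for i in range(1,n):
    if st[i][4]>6: print("side",st[i],tr(ray(c,*ce[i],.066)))
for a in sys.argv[1:]:
    u,v=map(float,a.split(",")); print("wrist",tr(ray(w,u,v,.066)))
o=robot.get_obs(); from scipy.spatial.transform import Rotation as Ro
T=Ro.from_quat(o["tool_rot"]).as_matrix()
for x in(-8,8):
    for y in(-9.5,9.5): print("tip",x,y,"wrist px",proj(w,o["position"]+T@[x/1e3,y/1e3,.022]).round(),"side px",proj(c,o["position"]+T@[x/1e3,y/1e3,.022]).round())
E
python3 ring.py 272,278
```

```text
side [251 202  42  22 197] [ 25.1 -21.4]
side [263 250  10  11  74] [ -30.1 -151.3]
side [294 250  11  10  83] [  32.2 -172.9]
side [239 265  11  11  67] [ -88.3 -174. ]
wrist [ -30.1 -154. ]
tip -8 -9.5 wrist px [273. 234.] side px [264. 247.]
tip -8 9.5 wrist px [273. 265.] side px [267. 253.]
tip 8 -9.5 wrist px [301. 234.] side px [271. 245.]
tip 8 9.5 wrist px [301. 265.] side px [274. 251.]
```

View pics/a2.png

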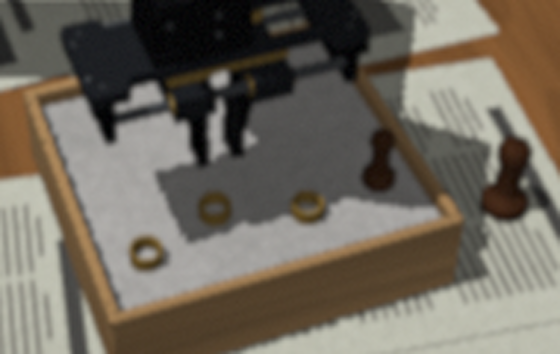

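The fingers hang higher than the calculation says: tips are at side-crop (202,163) and (237,153), well clear of the ring at (215,208). I'll triangulate the tips.

```bash
python3 - <<'E'
from h import *
s=camera("side"); w=camera("wrist"); o=robot.get_obs()
from scipy.spatial.transform import Rotation as Ro
T=Ro.from_quat(o["tool_rot"]).as_matrix()
P=lambda c:c["mtx"]@np.c_[c["R"],c["t"]]
for a,b in(((263,239.5),(258,257)),((275,236.5),(316,257))):
    X=cv2.triangulatePoints(P(s),P(w),np.array(a,float),np.array(b,float))[:,0]; X=X[:3]/X[3]
    print(X.round(4),"tool mm",(T.T@(X-o["position"])*1000).round(1), proj(s,X),proj(w,X))
print(o["position"])
for nm,c in(("s",s),("w",w)):
  print(nm,"TCP px",proj(c,o["position"]))
im=s["pixels"][215:275,235:305]; cv2.imwrite("pics/t1.png",cv2.resize(im,None,fx=8,fy=8,interpolation=cv2.INTER_NEAREST))
E
```

```text
[ 0.5416 -0.1401  0.0927] tool mm [-12.3  -6.   -4.2] [262.22097766 239.56006772] [262.43396059 258.29724722]
[ 0.5692 -0.1378  0.0918] tool mm [15.4 -6.  -3.2] [274.69555863 236.57111825] [317.79440756 257.43109896]
[ 0.55440129 -0.14502115  0.08853727]
s TCP px [268.79571604 241.42394602]
w TCP px [287.14592618 265.67123684]
```

View pics/t1.png

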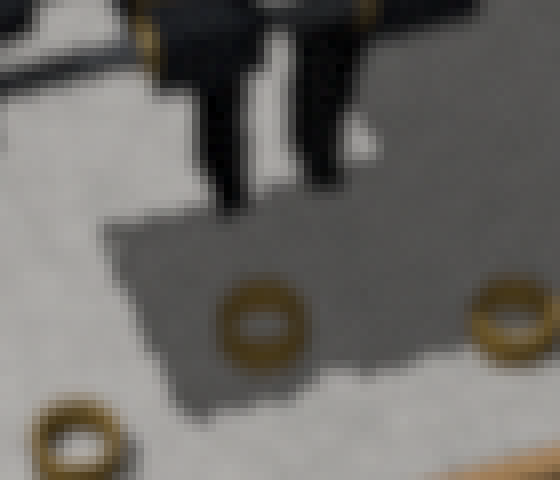

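The tips triangulate to about TCP level (z≈92 mm), some 25 mm shorter than stated, and they passed over the ring without touching it. I'll go back behind it and descend in small steps, checking the force.

```bash
python3 -m pendant '[[[0,0,-8],0],[[-5,26,0],0],[[-4.5,26,0],0],[[0,0,8],0],[[0,0,4],0],[[0,0,4],0],[[0,0,4],0],[[0,0,0],0]]'; python3 st.py; python3 ring.py; python3 - <<'E'
from h import *
s=camera("side"); im=s["pixels"][215:290,235:325]; cv2.imwrite("pics/t2.png",cv2.resize(im,None,fx=8,fy=8,interpolation=cv2.INTER_NEAREST))
E
```

```text
time: 6.65
position: [0.5489, -0.1966, 0.0761]
tool_rot: [0.999, 0.041, -0.0, -0.0]
ft_force: [0.4, -0.4, 0.1]
grip_width: 0.016
t 6.65 tray x -31.0 y -186.7 z 76.1 yaw-tray -0.0 F [ 0.4 -0.4  0.1]
side [285 210   5   6  24] [ 56.8 -42.3]
side [255 225  43  24 223] [  7.5 -98.8]
side [269 251   4  10  29] [ -24.9 -154.8]
side [294 250  11  11  81] [  31.2 -173.7]
side [239 265  11  11  67] [ -88.  -173.9]
tip -8 -9.5 wrist px [273. 234.] side px [268. 269.]
tip -8 9.5 wrist px [274. 265.] side px [271. 276.]
tip 8 -9.5 wrist px [302. 234.] side px [275. 267.]
tip 8 9.5 wrist px [301. 265.] side px [279. 273.]
```

View pics/t2.png

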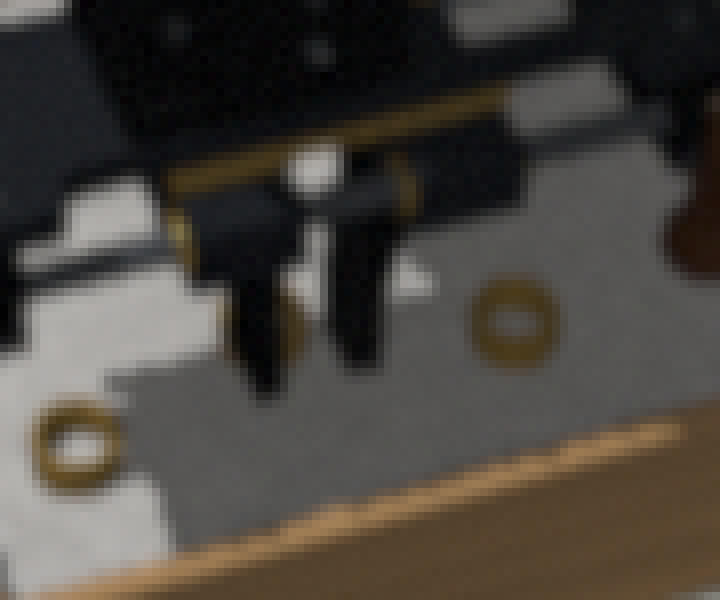

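z 76 without contact confirms the shorter fingers. I'll descend on in fine steps, then back off 2 mm from contact or stop at the estimated height.

```bash
python3 - <<'E'
from ring import tr
from h import *
s=camera("side")
for z in(.06,.07,.076,.08,.085): print(z,tr(ray(s,268,265,z)),tr(ray(s,280,260.6,z)))
E
for i in 1 2; do python3 -m pendant '[[[0,0,3],0],[[0,0,0],0]]' ; done | grep -E "posi|force"
```

```text
side [285 210   5   6  23] [ 57.8 -42.4]
side [255 225  43  24 218] [  7.6 -98.6]
side [323 242   4   5   7] [  95.1 -163.9]
side [294 250  11  11  79] [  31.4 -173.7]
side [263 253   4   7  11] [ -37.7 -151.8]
side [269 252   4   8  21] [ -24.1 -155.1]
side [239 265  11  11  67] [ -88.3 -174. ]
tip -8 -9.5 wrist px [273. 234.] side px [268. 269.]
tip -8 9.5 wrist px [273. 265.] side px [271. 276.]
tip 8 -9.5 wrist px [301. 234.] side px [275. 267.]
tip 8 9.5 wrist px [301. 265.] side px [279. 273.]
0.06 [ -36.6 -172.4] [  -9.1 -169.8]
0.07 [ -39.5 -180.6] [ -12.5 -178.1]
0.076 [ -41.3 -185.6] [ -14.5 -183. ]
0.08 [ -42.5 -188.9] [ -15.8 -186.4]
0.085 [ -44. -193.] [ -17.5 -190.5]
position: [0.5489, -0.1971, 0.0733]
ft_force: [0.6, -0.3, -0.1]
position: [0.5489, -0.1971, 0.0702]
ft_force: [-0.1, -0.5, -0.6]
```

```bash
python3 -m pendant '[[[0,0,3],0],[[0,0,0],0]]' | grep -E "posi|force"; python3 -m pendant '[[[0,0,3],0],[[0,0,0],0]]' | grep -E "posi|force"; python3 -m pendant '[[[0,0,2],0],[[0,0,0],0]]' | grep -E "posi|force"; python3 -c "
from h import *
s=camera('side'); im=s['pixels'][225:290,235:325]; cv2.imwrite('pics/t3.png',cv2.resize(im,None,fx=8,fy=8,interpolation=cv2.INTER_NEAREST))"
```

```text
position: [0.5489, -0.1971, 0.0673]
ft_force: [-1.4, 0.1, 0.3]
position: [0.5489, -0.1971, 0.0643]
ft_force: [-0.2, -0.3, -0.2]
position: [0.549, -0.1972, 0.0624]
ft_force: [0.4, -0.2, 0.2]
```

View pics/t3.png

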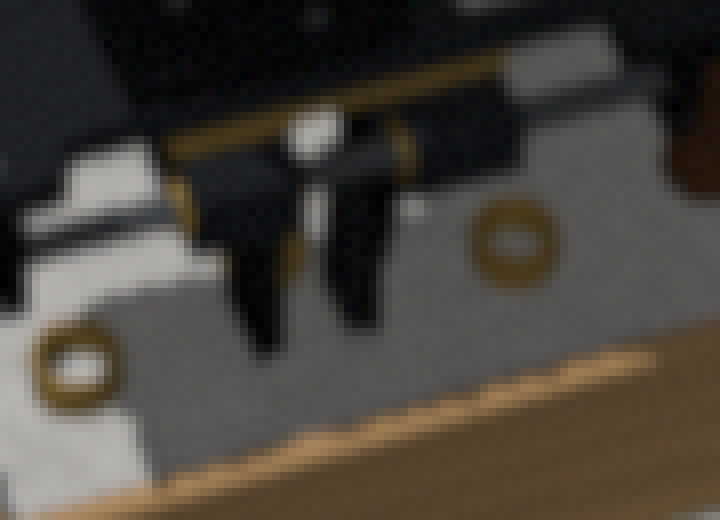

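```bash
python3 -m pendant '[[[0,0,1.5],0],[[0,0,0],0]]' | grep -E "posi|force"; python3 -m pendant '[[[0,0,1.5],0],[[0,0,0],0]]' | grep -E "posi|force"; python3 -m pendant '[[[0,0,1],0],[[0,0,0],0]]' | grep -E "posi|force"; python3 -m pendant '[[[0,0,1],0],[[0,0,0],0]]' | grep -E "posi|force"
```

```text
position: [0.549, -0.1972, 0.0609]
ft_force: [-0.4, 0.2, 0.5]
position: [0.549, -0.1972, 0.0594]
ft_force: [-0.9, 0.3, -0.2]
position: [0.5491, -0.1972, 0.0585]
ft_force: [0.6, 0.1, -0.4]
position: [0.5491, -0.1972, 0.0575]
ft_force: [0.5, -0.2, -0.3]
```

```bash
python3 -m pendant '[[[0,0,1],0],[[0,0,0],0]]' | grep -E "posi|force"; python3 -m pendant '[[[0,0,1],0],[[0,0,0],0]]' | grep -E "posi|force"; python3 - <<'E'
from ring import tr
from h import *
s=camera("side"); im=s["pixels"]; g=im.max(2)
sub=im[225:290,255:300]; hsv=cv2.cvtColor(sub,cv2.COLOR_BGR2HSV); m=(hsv[...,2]<45)
for a,b in((8,19),(20,32)): 
    r=[(225+np.where(m[:,k])[0].max(),255+k) for k in range(a,b) if m[:,k].any()]; print(r)
E
```

```text
position: [0.5491, -0.1972, 0.0565]
ft_force: [0.1, 0.0, -0.7]
position: [0.549, -0.1972, 0.0555]
ft_force: [-0.2, -0.2, -0.4]
side [285 218   4   6  23] [ 46.5 -67.4]
side [255 234  43  23 186] [  -4.  -119.8]
side [283 242   4   9  21] [  13.6 -138.7]
side [294 248  11  13  88] [  31.8 -172.5]
side [269 256   4   4  11] [ -26.  -160.5]
side [239 265  11  11  70] [ -88.  -173.8]
tip -8 -9.5 wrist px [273. 234.] side px [268. 276.]
tip -8 9.5 wrist px [273. 264.] side px [271. 282.]
tip 8 -9.5 wrist px [301. 234.] side px [275. 274.]
tip 8 9.5 wrist px [301. 264.] side px [278. 280.]
[(np.int64(260), 263), (np.int64(265), 264), (np.int64(267), 265), (np.int64(269), 266), (np.int64(271), 267), (np.int64(271), 268), (np.int64(270), 269), (np.int64(259), 270), (np.int64(256), 271), (np.int64(255), 272), (np.int64(249), 273)]
[(np.int64(249), 275), (np.int64(263), 276), (np.int64(265), 277), (np.int64(267), 278), (np.int64(267), 279), (np.int64(267), 280), (np.int64(267), 281), (np.int64(260), 282), (np.int64(256), 283), (np.int64(253), 284), (np.int64(251), 285), (np.int64(251), 286)]
```

The tips are now within about 1–2 mm of the floor, which suits the sweep. I'll push ring 2.

```bash
python3 -m pendant '[[[0,-10,0],0],[[0,-10,0],0],[[2.6,-10,0],0],[[2.6,-10,0],0],[[2.6,-10,0],0],[[2.6,-10,0],0],[[0,0,0],0]]'|grep force; python3 st.py; python3 look2.py a3.png
```

```text
ft_force: [-0.4, 0.9, 0.7]
t 10.78 tray x -20.3 y -126.3 z 55.5 yaw-tray 0.0 F [-0.4  0.9  0.7]
```

View pics/w_a3.png

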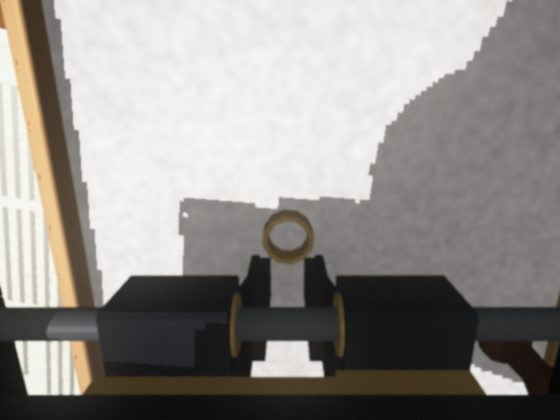

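Ring 2 is nested between the tips at (289,238). I'll continue, using numeric checks from here since one picture view remains.

```bash
cat > wr.py <<'E'
from h import *
import sys
th=np.radians(4.7)
def tr(P): d=(P[:2]-[.5645,-.008])*1000; return np.round([d[0]*np.cos(th)+d[1]*np.sin(th),-d[0]*np.sin(th)+d[1]*np.cos(th)],1)
w=camera("wrist"); im=w["pixels"]; hsv=cv2.cvtColor(im,cv2.COLOR_BGR2HSV)
b=((hsv[...,0]>8)&(hsv[...,0]<35)&(hsv[...,1]>80)).astype(np.uint8)
b[262:]=0
n,l,st,ce=cv2.connectedComponentsWithStats(b)
for i in range(1,n):
    if st[i][4]>40: x,y,ww,h,_=st[i]; print("wrist",st[i],tr(ray(w,x+(ww-1)/2,y+(h-1)/2,.068)))
E
python3 wr.py; python3 -m pendant '[[[2.5,-10,0],0],[[2.5,-10,0],0],[[2.5,-10,0],0],[[2.5,-10,0],0],[[2.5,-10,0],0],[[2.5,-10,0],0],[[2.5,-10,0],0],[[2.5,-10,0],0]]'|grep force; python3 -m pendant '[[[0,0,0],0]]' |grep force;  python3 st.py; python3 wr.py
```

```text
wrist [   0    0   85  262 9255] [-125.1  -58.2]
wrist [ 263  211   50   51 1083] [ -20.1 -106.4]
ft_force: [-0.0, -0.2, 0.3]
ft_force: [-0.2, 0.1, -0.3]
t 12.05 tray x -0.3 y -46.5 z 55.5 yaw-tray 0.0 F [-0.2  0.1 -0.3]
wrist [    0     0   560   262 41779] [-3.5 22.6]
wrist [ 263  212   50   50 1108] [ -0.1 -25.8]
```

```bash
cat > gate.py <<'E'
from wr import *
def W(x,y,z): x/=1e3;y/=1e3; return (.5645+x*np.cos(th)-y*np.sin(th),-.008+x*np.sin(th)+y*np.cos(th),z)
wood=(hsv[...,1]>90)&(hsv[...,2]>70)&(hsv[...,0]<25)
for y in(2,4,6):
    r=[x for x in np.arange(-60,60,.5) if not wood[tuple(np.round(proj(w,W(x,y,.074))[::-1]).astype(int))]]
    print("gap at y",y,min(r),max(r),len(r))
for x in(-40,40):
    r=[y for y in np.arange(-15,20,.5) if wood[tuple(np.round(proj(w,W(x,y,.074))[::-1]).astype(int))]]; print("rim y at x",x,min(r),max(r))
E
python3 gate.py
```

```text
wrist [    0     0   560   262 41374] [-3.5 22.1]
wrist [ 263  211   50   51 1115] [ -0.1 -26. ]
gap at y 2 -60.0 28.5 165
gap at y 4 -60.0 28.0 160
gap at y 6 -17.0 59.5 57
rim y at x -40 5.5 8.0
rim y at x 40 -1.0 8.5
```

```bash
cat >> gate.py <<'E'
for y in(4,):
    px=[tuple(np.round(proj(w,W(x,y,.074))[::-1]).astype(int)) for x in range(-30,31,2)]
    print([(x,*map(int,hsv[p])) for x,p in zip(range(-30,31,2),px)])
E
python3 gate.py | tail -1
```

```text
[(-30, 20, 85, 246), (-28, 20, 84, 245), (-26, 21, 84, 245), (-24, 25, 58, 248), (-22, 26, 46, 248), (-20, 20, 87, 244), (-18, 16, 105, 197), (-16, 15, 88, 96), (-14, 14, 85, 96), (-12, 15, 90, 94), (-10, 14, 85, 96), (-8, 15, 85, 96), (-6, 15, 85, 96), (-4, 15, 86, 95), (-2, 15, 82, 96), (0, 14, 84, 103), (2, 15, 87, 103), (4, 14, 86, 104), (6, 14, 83, 102), (8, 16, 88, 104), (10, 15, 91, 104), (12, 15, 91, 104), (14, 14, 89, 106), (16, 15, 102, 142), (18, 19, 91, 241), (20, 20, 84, 242), (22, 21, 83, 242), (24, 21, 80, 244), (26, 19, 89, 242), (28, 20, 91, 242), (30, 16, 106, 166)]
```

The gap measures −17.5 to +16.5 mm, so the ring is centred on it. I'll push it through.

```bash
python3 -m pendant '[[[0,-8,0],0],[[0,-8,0],0],[[0,-8,0],0],[[0,-4,0],0],[[0,-3,0],0],[[0,0,0],0],[[0,0,0],0]]'|grep force; python3 st.py; python3 wr.py; python3 ring.py | grep side\ \\[
```

```text
ft_force: [0.6, 0.5, 0.7]
t 13.07 tray x -0.2 y -16.5 z 55.5 yaw-tray -0.1 F [0.6 0.5 0.7]
wrist [    0    46   560   216 44400] [-3.5 42.7]
wrist [261 152  41  32 461] [-2.9 36.6]
wrist [ 442  176  118   30 2508] [95.4 26.1]
side [294 250  11  10  65] [  32.  -173.5]
side [239 266  11  10  66] [ -88.4 -174.2]
```

Ring 2 is in the slot: its blob has shrunk as it would at slot-bottom depth, and it is gone from the floor. Before going on, I'll check the gripper body's clearance over the tamper, since the fingers are shorter than stated.

```bash
python3 -m pendant '[[[0,15,-20],0],[[0,20,-25],0],[[0,0,0],0]]'|grep force; python3 st.py; python3 - <<'E'
from wr import *
def W(x,y,z): x/=1e3;y/=1e3; return (.5645+x*np.cos(th)-y*np.sin(th),-.008+x*np.sin(th)+y*np.cos(th),z)
s=camera("side")
im=cv2.imread("pics/side0.png"); h=cv2.cvtColor(im,cv2.COLOR_BGR2HSV)
m=((h[...,2]<75)&(h[...,0]<25)).astype(np.uint8); m[:,:310]=0;m[:,340:]=0;m[:222]=0;m[:255:][255-222:]=m[:255:][255-222:]
n,l,st,ce=cv2.connectedComponentsWithStats(m[:258])
for i in range(1,n):
    if st[i][4]>30: x,y,ww,hh,_=st[i]; print("tamper",st[i],"foot front",tr(ray(s,x+ww/2-1,y+hh-1,.06)))
print("a2 bracket (TCP -21.2,-134.3,88.6): left tip 231.6,245.4 ; right 318.9,222.3")
for z in(.09,.11,.13,.15,.17): print(z,[tr(ray(s,*p,z)) for p in((231.6,245.4),(318.9,222.3))])
sc=camera("scene"); 
for n,c in(("side",s),("scene",sc)): cv2.imwrite(f"pics/{n}1.png",c["pixels"])
pw=cv2.resize(sc["pixels"][130:270,170:370],(700,490),interpolation=cv2.INTER_CUBIC); cv2.imwrite("pics/sc1.png",pw)
E
```

```text
ft_force: [0.7, 0.3, -0.3]
t 13.60 tray x 1.5 y -53.2 z 102.3 yaw-tray -0.2 F [ 0.7  0.3 -0.3]
wrist [    0     0   560   262 37615] [-2.4 12.2]
wrist [261  80  36  37 430] [-2.7 29.3]
tamper [318 229  17  21 171] foot front [  93.8 -173. ]
a2 bracket (TCP -21.2,-134.3,88.6): left tip 231.6,245.4 ; right 318.9,222.3
0.09 [array([ -97.3, -121.1]), array([ 100.4, -120.7])]
0.11 [array([-101.7, -139.9]), array([  90. , -139.6])]
0.13 [array([-106. , -158.8]), array([  79.7, -158.4])]
0.15 [array([-110.3, -177.6]), array([  69.3, -177.3])]
0.17 [array([-114.7, -196.5]), array([  59. , -196.1])]
```

Body-to-tamper clearance at floor height is only a few mm and uncertain, so I'll keep the body off the tamper. Ring 1 is clear of it: I'll nest behind it and sweep with a turning heading.

```bash
python3 -m pendant '[[[-22,37,0],0],[[-22,37,0],0],[[-22,37,0],0],[[-23,37,0],0],[[0,0,0],0],[[0,0,20],0],[[0,0,18],0],[[0,0,0],0]]'|grep force; python3 st.py; python3 ring.py | grep side\ \\[
```

```text
ft_force: [-0.2, -0.9, -0.3]
t 14.75 tray x -90.3 y -196.8 z 60.8 yaw-tray 0.0 F [-0.2 -0.9 -0.3]
side [255 227   7   7  36] [-23.9 -73.2]
side [226 243  44  19 195] [ -63.2 -126.4]
side [294 250  11  11  82] [  31.4 -173.3]
side [226 260   4   8  21] [-114.1 -144.9]
side [242 266   8   4  23] [ -82.9 -167.3]
side [242 271   8   6  29] [ -88.1 -183.2]
```

```bash
python3 -m pendant '[[[1.5,0,3.5],0],[[0,-6,0],0],[[0,-10,0],8],[[0,-10,0],8],[[0,-10,0],8],[[0,0,0],0]]'|grep force; python3 st.py; python3 wr.py
```

```text
ft_force: [0.3, 0.0, -0.1]
t 15.60 tray x -83.7 y -162.9 z 59.4 yaw-tray -23.9 F [ 0.3  0.  -0.1]
wrist [    0     0   206   262 10503] [-130.   -67.3]
wrist [ 494  176   64   53 1933] [  31.7 -174.5]
wrist [ 263  210   49   52 1095] [ -76.  -144.8]
```

```bash
python3 -m pendant '[[[0,-10,0],8],[[0,-10,0],8],[[0,-10,0],0],[[0,-10,0],0],[[0,-10,0],0],[[0,-10,0],0],[[0,-10,0],0],[[0,0,0],0]]'|grep force; python3 st.py; python3 wr.py
```

```text
ft_force: [0.1, 0.1, -0.5]
t 16.65 tray x -41.7 y -107.2 z 59.0 yaw-tray -40.0 F [ 0.1  0.1 -0.5]
wrist [155   0  48  33 622] [-2.3  7.9]
wrist [551   0   9  16  75] [114.8 -86.3]
wrist [    0    49   170   213 13080] [-73.8  -4.7]
wrist [ 263  210   49   52 1105] [-29.3 -91.9]
wrist [470 255  32   7 153] [  37.  -162.6]
```

```bash
python3 -m pendant '[[[0,-11,0],0],[[0,-11,0],0],[[0,-10,0],-8],[[0,-10,0],-8],[[0,-10,0],-8],[[0,-10,0],-8],[[0,-10,0],-8],[[0,0,0],0]]'|grep force; python3 st.py; python3 wr.py
```

```text
ft_force: [-1.1, 0.7, -0.3]
t 17.70 tray x -7.9 y -45.2 z 59.0 yaw-tray -0.1 F [-1.1  0.7 -0.3]
wrist [    0     0   560   262 43378] [-11.1  23.5]
wrist [274  92  42  43 585] [-4.6 30.9]
wrist [ 263  210   49   52 1081] [ -7.9 -25.4]
```

```bash
python3 -m pendant '[[[3,-5,0],0],[[3,-5,0],0],[[1.5,-5,0],0],[[0,-6,0],0],[[0,-5,0],0],[[0,-4,0],0],[[0,0,0],0],[[0,0,0],0]]'|grep force; python3 st.py; python3 wr.py
```

```text
ft_force: [-0.4, 1.0, 0.3]
t 18.75 tray x -0.5 y -16.3 z 59.1 yaw-tray -0.0 F [-0.4  1.   0.3]
wrist [    0    48   560   214 47989] [-3.9 42. ]
```

```bash
python3 -m pendant '[[[0,15,-20],0],[[0,20,-25],0],[[0,0,0],0]]'|grep force; python3 st.py; python3 wr.py;python3 ring.py | grep side\ \\[; cp /dev/null /dev/null; python3 -c "
from h import *
w=camera('wrist')['pixels'];s=camera('side')['pixels'][185:305,195:385]
a=cv2.resize(w[:262,130:430],(600,524)); cv2.imwrite('pics/last.png',np.hstack([a,cv2.resize(s,(200,126)) if 0 else np.zeros((524,1,3),np.uint8)]))"
```

```text
ft_force: [0.0, 0.2, 0.6]
t 19.18 tray x 1.3 y -53.2 z 105.8 yaw-tray -0.2 F [0.  0.2 0.6]
wrist [    0     0   560   262 37625] [-2.7 11.9]
wrist [ 261   80   49   60 1230] [ 0.5 23.2]
side [294 250  11  10  65] [  31.8 -173.4]cp: '/dev/null' and '/dev/null' are the same file
```

```bash
python3 - <<'E'
from wr import *
def W(x,y,z): x/=1e3;y/=1e3; return (.5645+x*np.cos(th)-y*np.sin(th),-.008+x*np.sin(th)+y*np.cos(th),z)
for n,a in(("edge floor",(0,0,.06)),("rim outer",(0,8,.074)),("outer wall top",(0,48,.086)),("bottom far",(0,48,.003)),("bottom near",(0,0,.003)),("ring bottom y15",(0,15,.009)),("ring y30",(0,30,.009)),("stack y20",(0,20,.021))): print(n,proj(w,W(*a)).round())
i=[k for k in range(1,n) if 0] if 0 else None
sub=b[78:142,255:315]
for r in sub[::3]: print("".join("#" if v else "." for v in r))
E
```

```text
wrist [    0     1   560   261 38652] [-5.9 14.8]
wrist [ 267   85   49   60 1247] [ 0.4 23.6]
edge floor [290. 156.]
rim outer [290. 145.]
outer wall top [290.  63.]
bottom far [290.  75.]
bottom near [290. 145.]
ring bottom y15 [290. 124.]
ring y30 [290. 102.]
stack y20 [290. 118.]
............................................................
............................................................
............................................................
......................################......................
..................########........########..................
...............######..................######...............
.............#####.......................#####..............
.............####.........................#####.............
............#####..........................####.............
............#####.........................#####.............
.............#####.......................######.............
..............#####..............###################........
................######......##########################......
...................#####################################....
.......................###################################..
........................#################.........##########
........................#############...........############
.........................#########...........###############
..........................#######......#####################
...........................###############################..
............................############################....
...............................#####################........
```

Both rings are deep in the slot, one flat and one leaning at slot depth. For ring 3, next to the tamper, I'll turn the tool 100° so the body stays clear. Then I'll straddle the ring and push it with the trailing fingertip's flat face.

```bash
python3 -m pendant '[[[0,0,0],-10],[[0,0,0],-10],[[0,0,0],-10],[[0,0,0],-10],[[0,0,0],-10],[[0,0,0],-10],[[0,0,0],-10],[[0,0,0],-10]]' 40|grep force;python3 -m pendant '[[[0,0,0],-10],[[0,0,0],-10],[[-41,3,0],0],[[-41,3,0],0],[[-41,3,0],0],[[0,0,0],0]]';python3 st.py; python3 ring.py | grep side\ \\[
```

```text
ft_force: [0.2, 0.1, -0.0]
time: 21.22
position: [0.6091, -0.1786, 0.1034]
tool_rot: [0.612, 0.791, -0.0, 0.001]
ft_force: [0.5, 0.7, 0.1]
grip_width: 0.0399
t 21.23 tray x 30.4 y -173.6 z 103.4 yaw-tray 99.8 F [0.5 0.7 0.1]
side [285 202  16  14  60] [ 75.7 -33.1]
side [277 205   3   3   7] [ 46.7 -12.7]
side [299 225   8   8  33] [  69.  -101.8]
side [322 240   5   7  11] [  96.4 -160. ]
side [294 249  11  11  66] [  31.9 -173. ]
```

```bash
python3 -m pendant '[[[0,1.5,20],0],[[0,0,20],0],[[0,0,4.5],0],[[8,0,0],0],[[10,0,0],0],[[10,0,0],0],[[10,0,0],0],[[0,0,0],0]]'|grep force;python3 st.py; python3 wr.py; python3 ring.py | grep side\ \\[
```

```text
ft_force: [-0.1, -0.6, 0.2]
t 22.32 tray x 24.2 y -132.0 z 59.8 yaw-tray 100.0 F [-0.1 -0.6  0.2]
wrist [  80    0   37  262 6637] [ -28.7 -225.2]
wrist [550 236  10  16  76] [-13.1  -7.5]
wrist [253 246  40  16 400] [  15.5 -140.3]
side [267 207   4   5  10] [ 21.2 -14.6]
side [272 206  16  13  61] [ 43.6 -34.1]
side [287 228   6   8  26] [  39.1 -100.8]
side [285 239   6  10  39] [  21.4 -135. ]
```

```bash
python3 - <<'E'
from wr import *
p=tr(ray(w,272,271,.068)); print(p)
E
python3 -m pendant '[[[10,0,0],0],[[10,0,0],0],[[10,0,0],0],[[10,0,0],0],[[10,0,0],0],[[10,0,0],0],[[8,0,0],0],[[0,0,0],0]]'|grep force;python3 st.py; python3 wr.py
```

```text
wrist [  83    0   37  262 6568] [ -28.6 -225.2]
wrist [255 245  42  17 408] [  15.5 -140.3]
[  25.3 -140.4]
ft_force: [-0.2, 0.5, -0.0]
t 23.52 tray x 12.4 y -65.4 z 59.5 yaw-tray 100.0 F [-0.2  0.5 -0. ]
wrist [  414     0   146   262 14369] [-70.1   9.2]
wrist [252 245  42  17 415] [  3.4 -73.7]
```

```bash
python3 -m pendant '[[[-4,0,0],0],[[0,0,-15],0],[[0,0,-30],0],[[-15,-2,0],10],[[0,0,0],10],[[0,0,0],10],[[0,0,0],10],[[0,0,0],10]]'|grep force;python3 -m pendant '[[[0,0,0],10],[[0,0,0],10],[[0,0,0],10],[[0,0,0],10],[[0,0,0],10],[[0,0,0],0]]' 16 | grep width; python3 st.py; python3 ring.py | grep side\ \\[; python3 wr.py
```

```text
ft_force: [0.1, -0.2, -0.3]
grip_width: 0.0165
t 25.32 tray x 14.4 y -85.7 z 105.5 yaw-tray 0.0 F [-0.   0.2 -0.5]
side [269 221   9  10  62] [ 12.  -72.1]
wrist [    0     0   229   262 17486] [-82.6 -20.5]
wrist [ 242   28   51   64 1316] [ 3.4 16.3]
wrist [  292    65   268   197 10258] [ 93.5 -38.5]
wrist [267 200  38  39 526] [ 13.2 -72.4]
```

```bash
python3 -m pendant '[[[-1.5,13,0],0],[[0,0,0],0],[[0,0,20],0],[[0,0,20],0],[[0,0,7],0],[[0,-10,0],0],[[0,-8,0],0],[[0,0,0],0]]'|grep force; python3 st.py; python3 wr.py
```

```text
ft_force: [-0.9, 0.1, 0.9]
t 26.48 tray x 12.8 y -79.3 z 58.3 yaw-tray 0.0 F [-0.9  0.1  0.9]
wrist [    0     0   198   112 11064] [-64.8  19.6]
wrist [ 235   24   61   78 1945] [ 3.6 17. ]
wrist [  296    69   264   193 12846] [ 75.5 -25.5]
wrist [204  91  12  20 186] [-20.2   2. ]
wrist [   0  159   23  103 1243] [-115.2  -46.6]
wrist [ 263  211   48   51 1035] [ 12.5 -59.4]
```

```bash
python3 -m pendant '[[[-2.6,-7,0],0],[[-2.6,-7,0],0],[[-2.6,-7,0],0],[[-2.6,-7,0],0],[[-2.6,-7,0],0],[[0,0,0],0]]'|grep force; python3 st.py; python3 wr.py; python3 -m pendant '[[[0,-7,0],0],[[0,-7,0],0],[[0,-6,0],0],[[0,-5,0],0],[[0,-4,0],0],[[0,0,0],0],[[0,0,0],0]]'|grep force; python3 st.py;  python3 -m pendant '[[[0,15,-20],0],[[0,20,-25],0],[[0,0,0],0]]'|grep force; python3 st.py;python3 ring.py | grep side\ \\[; python3 look.py fin.png; python3 wr.py;  python3 -c "
from h import *
im=cv2.imread('pics/fin.png'); cv2.imwrite('pics/finc.png',cv2.resize(im[20:220,190:390],(800,600)[1:]*2 if 0 else (600,600),interpolation=cv2.INTER_CUBIC))"
```

```text
ft_force: [-0.4, -0.3, -0.6]
t 27.27 tray x -1.0 y -44.5 z 57.5 yaw-tray 0.0 F [-0.4 -0.3 -0.6]
wrist [    0     0   560   262 43180] [-4.3 24.4]
wrist [ 262   93   58   71 1787] [ 0.5 25.5]
wrist [ 262  211   49   51 1124] [ -1.5 -24.2]
ft_force: [0.5, 0.7, -0.7]
t 28.20 tray x -0.4 y -16.3 z 57.6 yaw-tray -0.0 F [ 0.5  0.7 -0.7]
ft_force: [0.0, 1.0, -0.3]
t 28.57 tray x 1.4 y -53.2 z 104.3 yaw-tray -0.2 F [ 0.   1.  -0.3]
28.725 [ 0.5673 -0.0585  0.1017] [ 9.992e-01  4.050e-02 -9.000e-04 -5.000e-04] [-0.3   0.6   1.67  0.    0.88 -0.38] 0.015730880800824094
wrist [    0     0   560   262 38849] [-5.6 14.9]
wrist [ 265   85   49   63 1863] [-0.4 22.6]
```

View pics/finc.png

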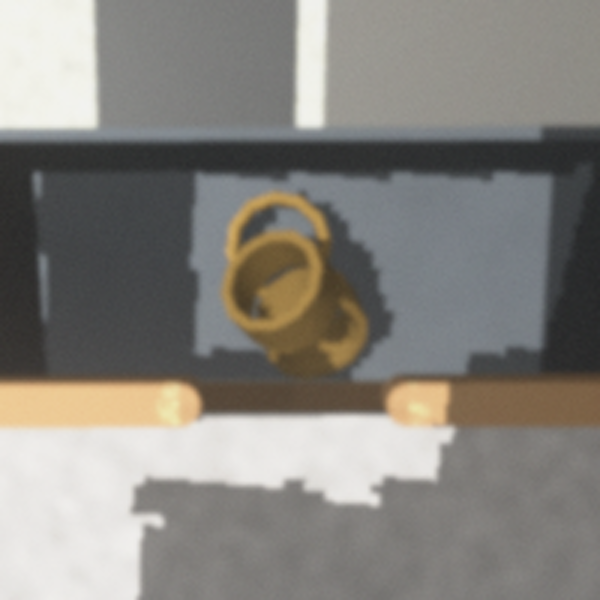

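The crop shows all three rings in the slot: one flat at crop (277,240) and two leaning on it, the upper at (275,280). The floor is bare. I'll rise clear, check that nothing else moved against the first side image, and hand in.

```bash
python3 -m pendant '[[[0,0,-40],0],[[0,0,-40],0],[[0,0,-30],0],[[0,0,0],0],[[0,0,0],0],[[0,0,0],0],[[0,0,0],0]]'|grep force; python3 - <<'E'
from wr import *
a=cv2.imread("pics/side0.png"); s=camera("side")["pixels"]
g=lambda im,r:cv2.cvtColor(im[r[1]:r[3],r[0]:r[2]],cv2.COLOR_BGR2GRAY)
for n,r in dict(tamper=(314,226,336,250),tealight=(250,355,280,385),bottle=(160,95,192,175),jar=(228,88,262,145)).items():
    R=(r[0]-8,r[1]-8,r[2]+8,r[3]+8); m=cv2.matchTemplate(g(s,R),g(a,r),cv2.TM_CCOEFF_NORMED); _,v,_,l=cv2.minMaxLoc(m); print(n,"shift px",l[0]-8,l[1]-8,round(v,3))
from rig import order
order.hand_in()
print(robot.get_obs()["time"])
E
python3 st.py
```

```text
ft_force: [0.2, 0.7, -0.5]
wrist [    0    30   270   232 22251] [-131.2   -6.2]
wrist [272  89  33  44 893] [-0.8 22.3]
wrist [ 299  112  261  150 6460] [122.7 -41.9]
wrist [ 522  152   38  110 2161] [223.7 -60.2]
tamper shift px 0 0 0.946
tealight shift px 0 0 0.999
bottle shift px 0 0 0.622
jar shift px 6 2 0.224
the job is handed in; nothing more can be done
the job is handed in; nothing more can be done
the job is handed in; nothing more can be done
```

I swept all three ferrules along the tray floor and through the gate one at a time, then handed the job in at about 30 s of the 64 s allowed. No verdict is reported.

**Sweeping:** The middle and left ferrules were pushed nested between the slightly open fingertips. The one next to the tamper was first pushed clear with the flat of one fingertip, tool turned about 100° so the gripper body stayed off the tamper. I then nested it and pushed it through like the others.

**Last checks that passed:**
- The last close-up showed all three ferrules in the slot, one flat and two leaning on it, and a bare tray floor.
- The image match gave zero pixel shift for the tamper (0.946) and the tea-light (0.999).
- The arm had lifted well clear, and the wrist force was below 1 N.

**Checks that disagreed or were inconclusive:**
- **Fingertips:** They sat about 25 mm higher than the stated geometry, so my first sweep passed over the ferrule without touching it. I corrected this from triangulation and a careful descent.
- **Bottle and jar:** The match was weak for the bottle (0.622, zero shift). For the jar it failed (0.224, with a meaningless 6 px shift), most likely because the arm was in view or casting shadow. After the first crossing, with the fingertips above the height of both, the tool never went near them again. Their staying put is therefore inferred, not measured.
- **Ferrule heights:** I judged the heights of the two leaning ferrules from their apparent size, not by direct measurement.

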